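# Unclip the pouring nozzle and lay it in the rinse tray

## Robot

A 7-joint arm with a two-finger parallel gripper is mounted at the origin on the work surface. World frame = base frame: x ahead of the robot, y to its left, z up, the work surface at z = 0. Lengths are in m, angles in rad, forces in N, time in s.
With the tool pointing down it reaches from about 0.4 to 0.85 m from the base axis. Payload 10.4 kg.
Tool frame: the origin (TCP) lies at the centre of the arm's flange, where the gripper is bolted on; the fingertips stand 182 mm ahead of it and the grasp point (between the pads) lies 164 mm ahead of it; z points along the fingers, y is the line along which they close (so a half turn about z gives the same grasp; the last joint's range is limited). The gripper opens to 87 mm and grips with 3 to 60 N. Pads are 19 mm wide; open, the fingers measure 117 mm over their backs; the gripper's body (75 mm by 190 mm) begins 51 mm behind the grasp point.
Start: joints at [-1.276, 0.332, -0.065, 1.46, 0.022, 1.35, -0.088], TCP at [0.195, 0.594, 0.405] pointing down, gripper open.
Joint ranges: [-2.6, 2.6], [-0.5, 2.12], [-1.47, 1.34], [0.16, 2.42], [-1.27, 4.41], [0.06, 2.06], [-2.6, 2.6]. Speed limits (rad/s): [2.22, 2.22, 2.79, 2.79, 3.14, 3.14, 3.14].

## Interface

Orientations are given as a unit quaternion [x, y, z, w].
In Python, from bench import r, eyes, job gives the robot as it stands. The module is installed in compiled form; this text tells all that it offers.
- The arm moves only by the shell command python3 -m inch 'ROWS' [OPENING] [FORCE]. ROWS is JSON, a list of rows, each a list of 6 numbers: the shift along the tool's x, y, z normalised to -1 to 1, where 1 is 4 cm, then the turn, a rotation vector about the tool's x, y, z normalised to -1 to 1, where 1 is 0.12 rad. In form: [[x, y, z, wx, wy, wz], ...]. A call has exactly 5 rows; each row shifts and turns the commanded pose from where the row before left it, along the tool's axes as they then stand; what a row does not reach is not made up. A row lasts 1/12 s, in which the tool goes at most 41.7 mm and 7.16 degrees, less where a joint would pass 70% of its speed; a pose out of reach is approached as far as the arm can. A call with a number of a shift or a turn outside -1 to 1 is refused whole. A call with a gripper value outside its range is refused whole. OPENING is the gripper command: -1 is shut, 1 is fully open, values between are in proportion, set as the call begins (- or left out, the last holds). The fingers move at their own pace and stop on an object; FORCE is the grip in N (left out, the last holds). Time passes only in rows, so rows that do not move let the fingers close, or fill a call up. It gives the time, the measured TCP pose, the force, the opening and the grip force at its end, in the units of the state.
- r.read_state(): the state, without advancing time (a new reading comes with each control period).
- eyes.camera(name): name is "scene" or "side" or "wrist"; returns a dict with "pixels" (420x560x3 uint8, red, green, blue), "fx", "fy", "cx", "cy" (pixels), "D" ([k1, k2, p1, p2, k3] as OpenCV has them; the pictures are not rectified), "extrinsics" (4x4, takes a point from camera to world coordinates). Camera axes: x right, y down, z forward; pixel columns grow to the right and rows downward; lengths in m; the calibration is good to about 2 mm. A picture is of the moment at which its call begins. There is no depth.
- job.close_job(): hands the job in; it is judged then, once.
The state is a dict: "time": time; "joint_positions": joint angles; "joint_vel": joint speeds; "joint_torque": joint torques, N m; "ee_pos": TCP position; "eef_rot": TCP orientation; "ft_force": force on the tool from outside, world axes, zero at the start; "torque": the same for the moment, N m; "width": finger opening in m; "grip_force": force on a finger pad.
Only numpy, scipy, OpenCV 4.12 (cv2) and the standard library are available. Lean on these libraries where they do the work, as an engineer would, in place of code of your own. Each camera call takes 0.05 s, during which the arm holds its last target. There are 200 camera calls.

## Task

The pouring nozzle on the soap filling machine needs rinsing: hold its release paddle pressed down while you slide the nozzle straight out of its socket, gently, without yanking at the clip or crushing it. Then set the nozzle down gently, standing on its own foot, in the flat steel rinse tray, let go, and leave the other things where they are.

Things in the scene. Friction and masses are not known exactly. Their poses are not given: they have to be found in the camera images.
- filler: bench filling machine, fixed: white housing with steel hopper, a small steel socket in front. Origin on the table under the socket's middle; x points from the socket back into the machine, z up. Housing 190 mm high from x +100 on; hopper, top 290 mm, centred at x +210; low outlet head right behind the socket. Clip and socket are fragile: above 40 N between nozzle and machine they break.
- socket (a point): middle of the socket floor, 95 mm above the table; axes as the machine's; the clipped nozzle's origin lies here, axes alike. Open to -x; floor from x -74 on, 92 mm wide. Cheeks with inner faces at y +-41 mm (2 mm play for the foot each side), x -34 to +30, tops 42 mm up. Lips and ledges over the foot (x -34 to +20, |y| above 28 mm) stop it lifting.
- nozzle: clip-on pouring nozzle, loose, 0.2 to 0.35 kg: white foot 55 x 78 x 5 mm (x -30 to +25), neck, steel spout 20 mm thick to -x (tip at x -72, axis 12 mm up), release paddle on top. Origin: middle of its underside, z up. It has 2 mm play in the socket and comes out only along the socket's -x: its foot is clear of socket and lips after 60 mm, and only then can it be lifted.
- paddle (a joint): release paddle on top of the nozzle, travel downward in m, 0 up. Spring 5 N at 0, 9 N at 15 mm. The clip's catches on the cheeks (x -34 to -22) lock its ears until it is far enough down: anywhere from 3 to 13.5 mm, as the clip was hand-set. 1.5 mm below that the ears come hard down on the clip's ledges: a steep rise, so press slowly (10 mm/s); then hold 11 to 18 N and pull.
- ridge (a point): middle of the top of the paddle's grip ridge: an upright grey rib 34 mm long along the nozzle's x, 12 mm thick in y, 32 mm tall, its top 63 mm above the nozzle's underside with the paddle up. It may be pinched to press, pull and lift; it moves with the paddle.
- plate (a point): middle of the top of the paddle's plate, at the foot of the ridge, 31 mm above the nozzle's underside with the paddle up. White plate 47 mm long in x, 60 mm wide in y, with ears (x +-19.5 mm) out to y +-39 mm on both sides. The ears must be held below the catches until they are under them: the first 20 mm of pull.
- tray: flat open steel rinse tray, fixed, 270 mm (x) by 210 mm (y), rim 28 mm high, walls and floor 4 mm. Origin at the middle of its underside, z up.
- spare_tip: small loose steel cone standing in the tray near its +x +y corner, 32 mm diameter, 42 mm tall; origin under its middle. Leave it.
- drip_cup: small loose white cup on the table under the spout, 66 mm diameter, 55 mm tall. Leave it.
- soap_a: loose bar of soap, 55 x 85 x 28 mm, on the table beyond the work. Leave it.
- soap_b: another loose bar of soap of that size. Leave it.
- oil_bottle: small loose amber bottle, 48 mm diameter, 90 mm tall. Leave it.
- spatula: loose spatula lying on the table beyond the tray. Leave it.
- jug: loose white plastic jug, 104 mm diameter, 130 mm tall. Leave it.
There are look-alikes about, which are no part of the job. Leave any black or yellow look-alike of the nozzle alone.

How it is judged:
On the way, in this order (a step that is already met when the one before it is completed fails the run):
1. the paddle is held down while the nozzle starts out of its socket (value of joint paddle above 0.0022 m and x of nozzle in the frame of filler between -0.04 and -0.006 m), for 0.04 s.
2. the nozzle is out of the socket (x of nozzle in the frame of filler below -0.062 m), for 0.05 s.
At the end, for the whole second after the job is handed in: The nozzle stands level (within 7 degrees) on its foot on the tray's floor (origin less than 10 mm above the tray's underside and within the walls), released and at rest (x of nozzle in the frame of tray between -0.11 and 0.11 m and y of nozzle in the frame of tray between -0.085 and 0.085 m and z of nozzle in the frame of tray below 0.01 m and angle between nozzle's own z axis and vertical below 0.12 rad and linear speed of nozzle below 0.02 m/s); the robot touches nothing.
It fails at once if the clip is yanked or crushed: over 40 N between nozzle and machine (contact force between nozzle and filler above 40 N).
It fails at once if the nozzle is dropped into the tray (falling faster than 0.6 m/s near its floor) (horizontal distance between nozzle and tray below 0.15 m and height (world z) of nozzle below 0.02 m and linear speed of nozzle above 0.6 m/s).
It fails at once if another thing is pushed away or knocked over (distance of any of spare_tip, drip_cup, soap_a, soap_b, oil_bottle, jug, spatula from where it was at the start of the episode above 0.03 m or angle between any of spare_tip, drip_cup's own z axis and vertical above 0.6 rad).
It also fails if it takes over 67 s, if anything falls off the work surface, if the arm or the gripper's body presses on something with over 40 N, if the wrist force passes 120 N, or if a joint passes its speed limit or range.

## Working session

There is one attempt and no reset: what is moved stays moved. The work goes in short steps, Python scripts to look and compute and a shell command to move; the robot and the scene stay as the last step left them, time stands still between calls to the robot, and variables do not carry over. Pictures are saved under pics/ and viewed, at most 10 in all, crops included, and the job is handed in when it is done.

```bash
mkdir -p pics
cat > h.py <<'E'
import numpy as np, cv2
from bench import r, eyes, job
from scipy.spatial.transform import Rotation as R
def snap(n,f=None):
    c=eyes.camera(n); 
    np.savez(f'pics/{f or n}.npz',**{k:np.array(v) for k,v in c.items()})
    cv2.imwrite(f'pics/{f or n}.png',c['pixels'][:,:,::-1]); return c
def load(f): return dict(np.load(f'pics/{f}.npz'))
def K(c): return np.array([[c['fx'],0,c['cx']],[0,c['fy'],c['cy']],[0,0,1]],float)
def ray(c,u,v):
    p=cv2.undistortPoints(np.array([[[u,v]]],float),K(c),np.array(c['D'],float))[0,0]
    E=np.array(c['extrinsics']); return E[:3,3],E[:3,:3]@np.array([p[0],p[1],1.])
def plane(c,u,v,z):
    o,d=ray(c,u,v); return o+d*(z-o[2])/d[2]
def proj(c,P):
    E=np.linalg.inv(np.array(c['extrinsics'])); 
    return cv2.projectPoints(np.atleast_2d(np.array(P,float)),cv2.Rodrigues(E[:3,:3])[0],E[:3,3],K(c),np.array(c['D'],float))[0][:,0]
def tri(c1,p1,c2,p2):
    o1,d1=ray(c1,*p1);o2,d2=ray(c2,*p2)
    s=np.linalg.lstsq(np.c_[d1,-d2],o2-o1,rcond=None)[0]
    a=o1+d1*s[0];b=o2+d2*s[1]; return (a+b)/2,np.linalg.norm(a-b)
E
python3 - <<'E'
from h import *
import cv2
a=snap('scene','scene0');b=snap('side','side0');c=snap('wrist','wrist0')
for k in (a,b): print(np.round(k['extrinsics'],3).tolist(),k['fx'])
s=r.read_state();print(s)
E
```

```text
[[-0.835, 0.312, -0.453, 1.131], [0.55, 0.452, -0.702, 0.944], [-0.015, -0.836, -0.549, 0.797], [0.0, 0.0, 0.0, 1.0]] 475.2809578486884
[[0.884, -0.333, 0.329, 0.143], [-0.468, -0.612, 0.638, -0.724], [-0.011, -0.717, -0.697, 1.016], [0.0, 0.0, 0.0, 1.0]] 404.9796311909274
{'time': 0.15, 'joint_positions': array([-1.27559176,  0.33269407, -0.06471031,  1.46070522,  0.02161149,
        1.34990091, -0.08848971]), 'joint_vel': array([-8.29957765e-05, -1.99204036e-03,  2.34387967e-03, -3.47863388e-04,
        2.72909254e-04, -8.85244686e-04,  1.37581034e-03]), 'joint_torque': array([ 4.48472993e-04, -6.23629689e+01,  2.43853818e-02, -3.90141714e+01,
       -6.13024458e-02,  3.72062204e-02,  8.36592994e-05]), 'ee_pos': array([0.1952615 , 0.59362094, 0.40417764]), 'eef_rot': array([ 1.58215353e-01,  9.87404500e-01, -5.02872400e-04, -5.50605067e-05]), 'ft_force': array([-0.23206038,  0.24592138,  0.20903966]), 'torque': array([ 0.0543185 , -0.00720407,  0.05939117]), 'grip_force': 0.0, 'width': 0.08687386388386556}
```

View pics/scene0.png

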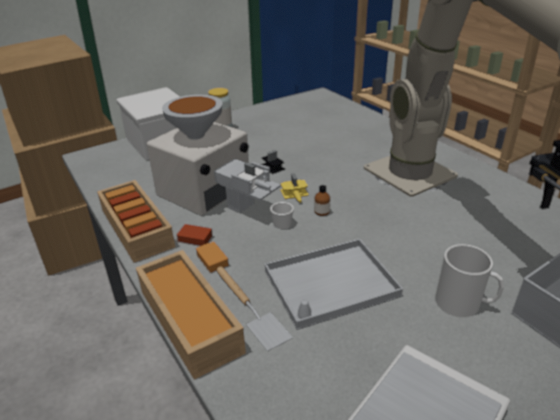

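View pics/side0.png

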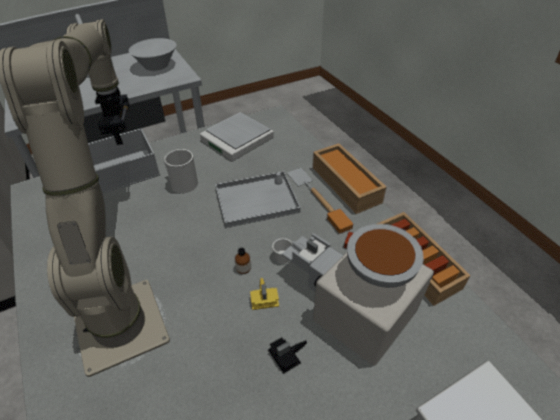

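The scene view shows the machine at (200,165) and the clipped nozzle at about (255,178). It also shows the drip cup (283,215), bottle (322,200), tray (332,280) with the spare tip (305,308), and jug (465,280). In the side view the nozzle is at about (312,248) and the tray at (257,198).
Nozzle candidates (scene pixels): white/steel in the socket (255,178), black (273,160), yellow (294,187). I choose the one in the socket and will check it in a crop.

Run:
```python
from h import *
a=cv2.imread('pics/scene0.png')[145:225,200:300]; b=cv2.imread('pics/side0.png')[220:310,265:365]
f=lambda i,h:cv2.resize(i,(400,h),interpolation=cv2.INTER_CUBIC)
o=np.hstack([cv2.resize(a,(400,320),interpolation=cv2.INTER_CUBIC),cv2.resize(b,(400,360),interpolation=cv2.INTER_CUBIC)[:320]])
cv2.imwrite('pics/crop0.png',o)
A=load('scene0');B=load('side0')
# tray corners at rim z .028
for p in [(267,284),(361,245),(400,291),(297,320)]: print('tray sc',plane(A,*p,.028).round(3))
for p in [(216,183),(288,176),(298,210),(224,222)]: print('tray sd',plane(B,*p,.028).round(3))
print('noz',tri(A,(262,172),B,(313,243)))
print('cup',plane(A,283,210,.055),plane(B,283,244,.055))
```

```text
tray sc [0.711 0.221 0.028]
tray sc [0.429 0.234 0.028]
tray sc [0.469 0.417 0.028]
tray sc [0.717 0.355 0.028]
tray sd [0.461 0.415 0.028]
tray sd [0.718 0.321 0.028]
tray sd [0.66  0.142 0.028]
tray sd [0.411 0.212 0.028]
noz (array([ 0.55554229, -0.08416006,  0.14046501]), np.float64(0.037820384140681604))
cup [0.52831436 0.01453949 0.055     ] [0.52952627 0.00921638 0.055     ]
```

View pics/crop0.png

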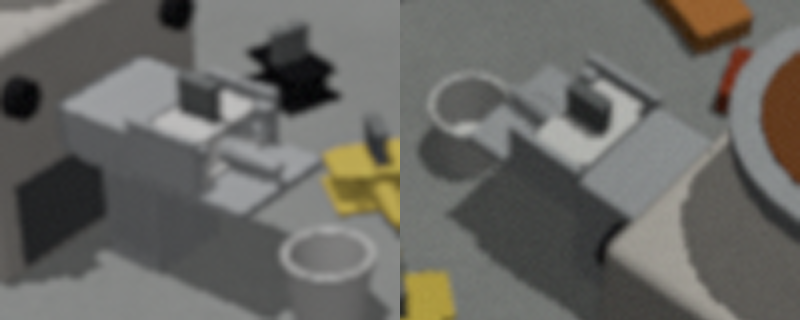

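The crop confirms it. The grey ridge sits on a white plate between the steel cheeks: ridge top at about scene (251,165) and side (313,243). The black and yellow pieces lie apart on the table.

Run:
```python
from h import *
A=load('scene0');B=load('side0')
L=lambda x,y:(200+x/4,145+y/4); Q=lambda x,y:(265+(x-400)/4,220+y/4)
for p in [(203,80)]: print('ridge sc',plane(A,*L(*p),.158).round(4))
print('ridge sd',plane(B,*Q(590,93),.158).round(4), tri(A,L(203,80),B,Q(590,93)))
for n,C,F,ps in [('sd',B,Q,[(588,55),(658,103),(513,133),(585,180)]),('sc',A,L,[(127,122),(207,165),(205,75),(275,97)])]:
  P=[plane(C,*F(*p),.137)[:2] for p in ps]
  for i in (0,2):
    d=P[i+1]-P[i]; print(n,P[i].round(3),P[i+1].round(3),np.linalg.norm(d).round(3),np.degrees(np.arctan2(d[1],d[0])).round(1))
# tray mask
for n,C in [('sc',A),('sd',B)]:
  print(n,'jug',0)
print(R.from_quat(r.read_state()['eef_rot']).as_matrix().round(3))
W=load('wrist0');print(W['extrinsics'].round(3).tolist(),W['fx'])
```

```text
ridge sc [ 0.561  -0.0987  0.158 ]
ridge sd [ 0.5617 -0.1062  0.158 ] (array([ 0.56082774, -0.10361226,  0.15582699]), np.float64(0.00443685255290396))
sd [ 0.59  -0.059] [ 0.61  -0.122] 0.066 -72.5
sd [ 0.506 -0.097] [ 0.529 -0.156] 0.064 -68.9
sc [ 0.617 -0.11 ] [ 0.601 -0.027] 0.085 101.3
sc [ 0.537 -0.139] [ 0.513 -0.081] 0.063 113.0
sc jug 0
sd jug 0
[[-0.95   0.312 -0.   ]
 [ 0.312  0.95  -0.001]
 [-0.    -0.001 -1.   ]]
[[0.313, 0.922, 0.227, 0.134], [0.95, -0.304, -0.076, 0.613], [-0.001, 0.24, -0.971, 0.383], [0.0, 0.0, 0.0, 1.0]] 293.9971203992909
```

```bash
python3 -m inch '[[-0.4,-0.4,0,0,0,0],[-0.7,-0.68,0,0,0,0],[-0.7,-0.68,0,0,0,0],[-0.7,-0.68,0,0,0,0],[-0.7,-0.68,0,0,0,0]]' 1 20
python3 -m inch '[[-0.7,-0.68,0,0,0,0],[-0.7,-0.68,0,0,0,0],[-0.7,-0.68,0,0,0,0],[-0.7,-0.68,0,0,0,0],[-0.7,-0.68,0,0,0,0]]'
python3 -m inch '[[-0.7,-0.68,0,0,0,0],[-0.7,-0.68,0,0,0,0],[-0.7,-0.68,0,0,0,0],[-0.7,-0.68,0,0,0,0],[-0.4,-0.4,0,0,0,0]]'
python3 -m inch '[[0,0,0,0,0,0.9],[0,0,0,0,0,0.9],[0,0,0,0,0,0.9],[0,0,0,0,0,0.9],[0,0,0,0,0,0.9]]'
python3 -m inch '[[0,0,0,0,0,0.9],[0,0,0,0,0,0.9],[0,0,0,0,0,0.9],[0,0,0,0,0,0.2],[0,0,0,0,0,0]]'
```

```text
time: 0.57
ee_pos: [0.2784, 0.4334, 0.4044]
eef_rot: [0.158, 0.987, -0.0, -0.0]
ft_force: [1.2, -0.1, 1.5]
width: 0.0869
grip_force: 0.0
time: 0.98
ee_pos: [0.3688, 0.2602, 0.4047]
eef_rot: [0.158, 0.987, 0.0, -0.0]
ft_force: [1.8, 0.9, -0.4]
width: 0.0869
grip_force: 0.0
time: 1.4
ee_pos: [0.4521, 0.0995, 0.4049]
eef_rot: [0.16, 0.987, -0.0, 0.0]
ft_force: [1.1, 0.1, 0.7]
width: 0.0873
grip_force: 0.0
time: 1.82
ee_pos: [0.4509, 0.1036, 0.4046]
eef_rot: [0.418, 0.908, -0.0, -0.0]
ft_force: [0.3, -0.6, 0.2]
width: 0.0869
grip_force: 0.0
time: 2.23
ee_pos: [0.4509, 0.1036, 0.4046]
eef_rot: [0.567, 0.824, -0.0, -0.0]
ft_force: [0.3, -0.2, -0.4]
width: 0.0868
grip_force: 0.0
```

```bash
python3 -m inch '[[-0.5,0.1,0,0,0,0],[-0.9,0.15,0,0,0,0],[-0.9,0.15,0,0,0,0],[-0.9,0.15,0,0,0,0],[-0.9,0.15,0,0,0,0]]' 1
python3 -m inch '[[-0.6,0,0,0,0,0],[0,0,0,0,0,0],[0,0,0,0,0,0],[0,0,0,0,0,0],[0,0,0,0,0,0]]'
python3 - <<'E'
from h import *
s=r.read_state();print(s['ee_pos'],s['eef_rot'],s['ft_force'])
W=snap('wrist','wrist1')
p=proj(W,[[.561,-.102,.158]]);print(p)
cv2.imwrite('pics/w1b.png',cv2.resize(cv2.imread('pics/wrist1.png'),(784,588),interpolation=cv2.INTER_CUBIC))
E
```

```text
time: 2.65
ee_pos: [0.5362, -0.041, 0.4049]
eef_rot: [0.565, 0.825, 0.0, 0.0]
ft_force: [0.3, 1.0, -0.5]
width: 0.0871
grip_force: 0.0
time: 3.07
ee_pos: [0.5441, -0.0607, 0.4046]
eef_rot: [0.566, 0.825, 0.0, -0.0]
ft_force: [-1.1, -0.7, -0.0]
width: 0.0873
grip_force: 0.0
[ 0.54406947 -0.06071241  0.40464724] [ 5.65725158e-01  8.24593778e-01  2.38640264e-04 -2.98799246e-04] [-1.13397315 -0.7002227  -0.04401163]
[[281.25725878 271.56814779]]
```

View pics/w1b.png

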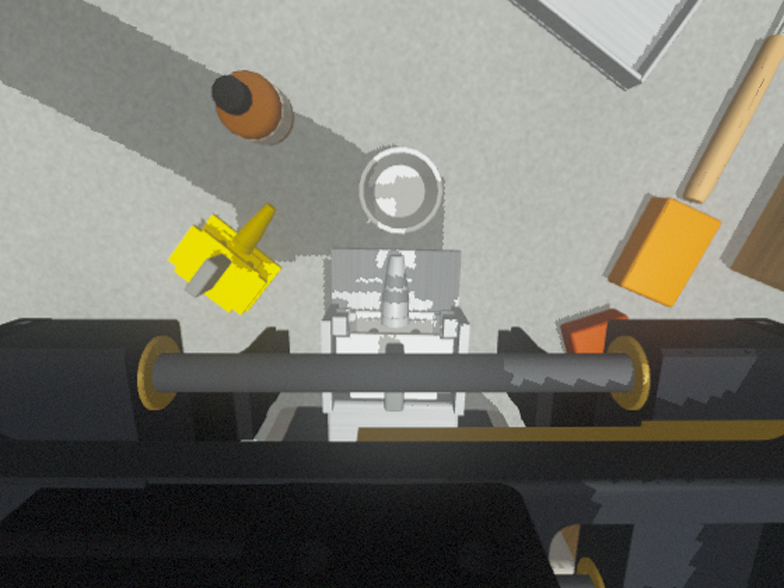

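Run:
```python
from h import *
W=load('wrist1'); f=lambda x,y,z:plane(W,x/1.4,y/1.4,z)[:2]
s=r.read_state(); Rm=R.from_quat(s['eef_rot']).as_matrix(); T=s['ee_pos'][:2]
tx,ty=Rm[:2,0],Rm[:2,1]
def rel(n,p): print(n,p.round(4),'tool mm',(1e3*(p-T)@tx).round(1),(1e3*(p-T)@ty).round(1))
rel('floor L',f(331,250,.095)); rel('floor R',f(460.5,250,.095))
rel('tip',f(397,256,.107)); rel('ridge back top',f(394,411,.158)); rel('ridge bottomfront',f(395,343,.126))
rel('cheekL front top',f(330,320,.137)); rel('cheekR front top',f(462,320,.137)); rel('est',np.array([.561,-.102]))
rel('cup',f(401,186,.055))
```

```text
floor L [ 0.4949 -0.0531] tool mm 24.8 -43.2
floor R [ 0.5801 -0.0203] tool mm 24.7 48.1
tip [ 0.5391 -0.0388] tool mm 22.3 3.3
ridge back top [ 0.5685 -0.121 ] tool mm -65.0 1.1
ridge bottomfront [ 0.5577 -0.091 ] tool mm -33.1 1.8
cheekL front top [ 0.5125 -0.0875] tool mm -13.6 -39.1
cheekR front top [ 0.5899 -0.0577] tool mm -13.7 43.9
est [ 0.561 -0.102] tool mm -44.6 0.9
cup [0.5256 0.0061] tool mm 69.0 6.8
```

The wrist view shows the ridge at about (394,375) in the enlarged picture, between the cheeks, with the spout tip at (397,256). The socket floor edge runs from (331,250) to (460,250), so the yaw is right. The ridge centre lies 49 mm along tool -x and 2 mm along +y.

```bash
python3 -m inch '[[-0.4,0.05,0,0,0,0],[-0.5,0,0,0,0,0],[-0.325,0,0,0,0,0],[0,0,0,0,0,0],[0,0,0,0,0,0]]' -0.1 30
python3 -m inch '[[0,0,0.4,0,0,0],[0,0,0.6,0,0,0],[0,0,0.6,0,0,0],[0,0,0.4,0,0,0],[0,0,0.17,0,0,0]]' 
python3 -m inch '[[0,0,0,0,0,0],[0,0,0,0,0,0],[0,0,0,0,0,0],[0,0,0,0,0,0],[0,0,0,0,0,0]]'
python3 - <<'E'
from h import *
a=snap('scene','scene1');b=snap('side','side1')
f=lambda i:cv2.resize(i,(400,320),interpolation=cv2.INTER_CUBIC)
a=a['pixels'][130:210,200:300,::-1];b=b['pixels'][195:275,265:365,::-1]
cv2.imwrite('pics/crop1.png',np.hstack([f(a),f(b)]))
E
```

```text
time: 3.53
ee_pos: [0.5635, -0.1065, 0.4047]
eef_rot: [0.567, 0.824, 0.0, -0.0]
ft_force: [-0.4, 0.4, -0.9]
width: 0.0614
grip_force: 0.0
time: 3.95
ee_pos: [0.5628, -0.105, 0.3156]
eef_rot: [0.566, 0.824, -0.0, -0.002]
ft_force: [0.5, 0.5, -0.2]
width: 0.0396
grip_force: 0.0
time: 4.37
ee_pos: [0.5639, -0.107, 0.3189]
eef_rot: [0.567, 0.824, 0.001, 0.001]
ft_force: [0.5, 0.1, -0.1]
width: 0.0388
grip_force: 0.0
```

View pics/crop1.png

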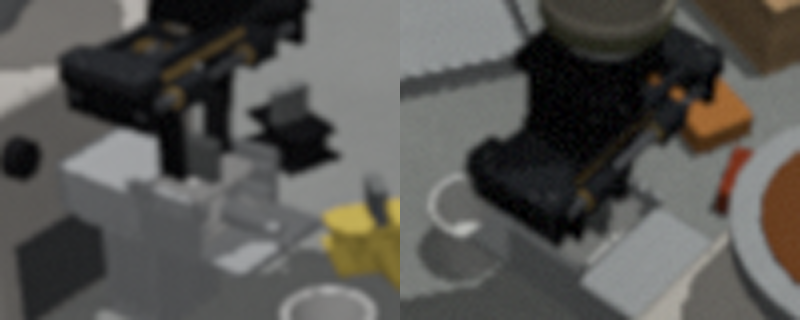

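The crop shows both fingers straddling the grey ridge at (205,155) in the left half, clear of the cheeks. Next I go lower and pinch lightly.

```bash
python3 -m inch '[[0,0,0.04,0,0,0],[0,0,0.04,0,0,0],[0,0,0.04,0,0,0],[0,0,0.04,0,0,0],[0,0,0.02,0,0,0]]' 
python3 -m inch '[[0,0,0,0,0,0],[0,0,0,0,0,0],[0,0,0,0,0,0],[0,0,0,0,0,0],[0,0,0,0,0,0]]' -1 5
python3 -m inch '[[0,0,0,0,0,0],[0,0,0,0,0,0],[0,0,0,0,0,0],[0,0,0,0,0,0],[0,0,0,0,0,0]]'
```

```text
time: 4.88
ee_pos: [0.5635, -0.107, 0.3103]
eef_rot: [0.567, 0.824, -0.0, -0.0]
ft_force: [-0.2, -0.2, -0.2]
width: 0.0392
grip_force: 0.0
time: 5.3
ee_pos: [0.5636, -0.107, 0.3108]
eef_rot: [0.567, 0.824, 0.0, 0.0]
ft_force: [-2.9, -2.7, 2.1]
width: 0.0138
grip_force: 1.1
time: 5.72
ee_pos: [0.5636, -0.107, 0.3108]
eef_rot: [0.567, 0.824, 0.0, -0.0]
ft_force: [-0.8, -0.6, 0.9]
width: 0.0118
grip_force: 5.0
```

```bash
python3 -m inch '[[0,0,0,0,0,0],[0,0,0,0,0,0],[0,0,0,0,0,0],[0,0,0.01,0,0,0],[0,0,0.01,0,0,0]]' -1 35
python3 -m inch '[[0,0,0.01,0,0,0],[0,0,0.01,0,0,0],[0,0,0.01,0,0,0],[0,0,0.01,0,0,0],[0,0,0.01,0,0,0]]'
```

```text
time: 6.13
ee_pos: [0.5636, -0.1071, 0.3102]
eef_rot: [0.567, 0.824, 0.0, 0.0]
ft_force: [-1.5, -0.3, 4.0]
width: 0.012
grip_force: 35.0
time: 6.55
ee_pos: [0.5636, -0.107, 0.308]
eef_rot: [0.567, 0.824, 0.0, 0.0]
ft_force: [-1.6, 0.4, 5.7]
width: 0.0121
grip_force: 35.0
```

```bash
python3 -m inch '[[0,0,0.01,0,0,0],[0,0,0.01,0,0,0],[0,0,0.01,0,0,0],[0,0,0.01,0,0,0],[0,0,0,0,0,0]]'
```

```text
time: 6.97
ee_pos: [0.5636, -0.107, 0.3064]
eef_rot: [0.567, 0.824, 0.0, 0.0]
ft_force: [-2.3, -0.9, 5.8]
width: 0.0118
grip_force: 35.0
```

```bash
python3 -m inch '[[0,0,0.01,0,0,0],[0,0,0.01,0,0,0],[0,0,0.01,0,0,0],[0,0,0.01,0,0,0],[0,0,0,0,0,0]]'
```

```text
time: 7.38
ee_pos: [0.5636, -0.1071, 0.3049]
eef_rot: [0.567, 0.824, 0.0, 0.0]
ft_force: [-2.6, 0.2, 6.5]
width: 0.0116
grip_force: 35.0
```

```bash
python3 -m inch '[[0,0,0.01,0,0,0],[0,0,0.01,0,0,0],[0,0,0.01,0,0,0],[0,0,0,0,0,0],[0,0,0,0,0,0]]'
```

```text
time: 7.8
ee_pos: [0.5636, -0.1071, 0.3037]
eef_rot: [0.567, 0.824, 0.0, 0.0]
ft_force: [-3.0, -0.2, 6.6]
width: 0.0121
grip_force: 35.0
```

```bash
python3 -m inch '[[0,0,0.01,0,0,0],[0,0,0.01,0,0,0],[0,0,0.01,0,0,0],[0,0,0,0,0,0],[0,0,0,0,0,0]]'
```

```text
time: 8.22
ee_pos: [0.5636, -0.1071, 0.3026]
eef_rot: [0.567, 0.824, 0.0, 0.0]
ft_force: [-2.5, -0.3, 6.4]
width: 0.012
grip_force: 35.0
```

```bash
python3 -m inch '[[0,0,0.01,0,0,0],[0,0,0.01,0,0,0],[0,0,0.01,0,0,0],[0,0,0,0,0,0],[0,0,0,0,0,0]]'
```

```text
time: 8.63
ee_pos: [0.5636, -0.1071, 0.3014]
eef_rot: [0.567, 0.824, 0.0, 0.0]
ft_force: [-2.4, 0.3, 7.3]
width: 0.0119
grip_force: 35.0
```

```bash
python3 -m inch '[[0,0,0.01,0,0,0],[0,0,0.01,0,0,0],[0,0,0.01,0,0,0],[0,0,0,0,0,0],[0,0,0,0,0,0]]'
```

```text
time: 9.05
ee_pos: [0.5636, -0.107, 0.3002]
eef_rot: [0.567, 0.824, 0.0, -0.0]
ft_force: [-3.5, 0.0, 7.4]
width: 0.0119
grip_force: 35.0
```

```bash
python3 -m inch '[[0,0,0.01,0,0,0],[0,0,0.01,0,0,0],[0,0,0.01,0,0,0],[0,0,0,0,0,0],[0,0,0,0,0,0]]'
```

```text
time: 9.47
ee_pos: [0.5636, -0.1071, 0.2995]
eef_rot: [0.567, 0.824, 0.0, -0.0]
ft_force: [-5.6, 0.5, 10.9]
width: 0.0114
grip_force: 35.0
```

```bash
python3 -m inch '[[0,0,0.01,0,0,0],[0,0,0.01,0,0,0],[0,0,0.01,0,0,0],[0,0,0,0,0,0],[0,0,0,0,0,0]]'
```

```text
time: 9.88
ee_pos: [0.5636, -0.1073, 0.2994]
eef_rot: [0.567, 0.824, 0.001, -0.0]
ft_force: [-11.1, 2.1, 24.8]
width: 0.0117
grip_force: 35.0
```

```bash
python3 -m inch '[[0,0,-0.01,0,0,0],[0,-0.01,-0.008,0,0,0],[0,0,0,0,0,0],[0,0,0,0,0,0],[0,0,0,0,0,0]]'
```

```text
time: 10.3
ee_pos: [0.5635, -0.1072, 0.2995]
eef_rot: [0.567, 0.824, 0.001, 0.0]
ft_force: [-5.5, 0.4, 14.3]
width: 0.012
grip_force: 35.0
```

```bash
python3 -m inch '[[0.015,0,0,0,0,0],[0.015,0,0,0,0,0],[0.015,0,0,0,0,0],[0.015,0,0,0,0,0],[0.015,0,0,0,0,0]]'
```

```text
time: 10.72
ee_pos: [0.5628, -0.106, 0.2996]
eef_rot: [0.568, 0.823, 0.0, 0.002]
ft_force: [1.2, -5.8, 9.0]
width: 0.0113
grip_force: 35.0
```

```bash
python3 -m inch '[[0.015,0,0.008,0,0,0],[0.015,0,0,0,0,0],[0.015,0,0,0,0,0],[0.015,0,0,0,0,0],[0.015,0,0,0,0,0]]'
```

```text
time: 11.13
ee_pos: [0.562, -0.1032, 0.2996]
eef_rot: [0.568, 0.823, 0.0, 0.003]
ft_force: [2.0, -5.8, 10.5]
width: 0.0117
grip_force: 35.0
```

```bash
python3 -m inch '[[0.025,0,0.006,0,0,0],[0.025,0,0,0,0,0],[0.025,0,0,0,0,0],[0.025,0,0,0,0,0],[0.025,0,0,0,0,0]]'
```

```text
time: 11.55
ee_pos: [0.5604, -0.0985, 0.2995]
eef_rot: [0.568, 0.823, 0.001, 0.003]
ft_force: [2.0, -6.5, 11.9]
width: 0.0114
grip_force: 35.0
```

```bash
python3 -m inch '[[0.025,0,0,0,0,0],[0.025,0,0,0,0,0],[0.025,0,0,0,0,0],[0.025,0,0,0,0,0],[0.025,0,0,0,0,0]]'
```

```text
time: 11.97
ee_pos: [0.5586, -0.0938, 0.2995]
eef_rot: [0.568, 0.823, 0.001, 0.003]
ft_force: [2.4, -5.2, 11.1]
width: 0.012
grip_force: 35.0
```

```bash
python3 -m inch '[[0.04,0,0.004,0,0,0],[0.04,0,0,0,0,0],[0.04,0,0,0,0,0],[0.04,0,0,0,0,0],[0.04,0,0,0,0,0]]'
```

```text
time: 12.38
ee_pos: [0.5558, -0.0864, 0.2995]
eef_rot: [0.568, 0.823, 0.001, 0.003]
ft_force: [2.0, -5.4, 11.7]
width: 0.012
grip_force: 35.0
```

```bash
python3 -m inch '[[0.05,0,0,0,0,0],[0.05,0,0,0,0,0],[0.05,0,0,0,0,0],[0.05,0,0,0,0,0],[0.05,0,0,0,0,0]]'
```

```text
time: 12.8
ee_pos: [0.5523, -0.077, 0.2995]
eef_rot: [0.568, 0.823, 0.001, 0.003]
ft_force: [2.2, -7.3, 12.6]
width: 0.0118
grip_force: 35.0
```

```bash
python3 -m inch '[[0.05,0,0,0,0,0],[0.05,0,0,0,0,0],[0.05,0,0,0,0,0],[0.05,0,0,0,0,0],[0.05,0,0,0,0,0]]'
```

```text
time: 13.22
ee_pos: [0.5487, -0.0677, 0.2994]
eef_rot: [0.568, 0.823, 0.001, 0.003]
ft_force: [1.9, -5.9, 12.3]
width: 0.0118
grip_force: 35.0
```

```bash
python3 -m inch '[[0.05,0,0,0,0,0],[0.05,0,0,0,0,0],[0.05,0,0,0,0,0],[0.05,0,0,0,0,0],[0.05,0,0,0,0,0]]'
python3 -m inch '[[0.05,0,0,0,0,0],[0.05,0,0,0,0,0],[0.05,0,0,0,0,0],[0.05,0,0,0,0,0],[0.05,0,0,0,0,0]]'
```

```text
time: 13.63
ee_pos: [0.5451, -0.0583, 0.2993]
eef_rot: [0.568, 0.823, 0.001, 0.003]
ft_force: [1.7, -6.7, 11.5]
width: 0.0117
grip_force: 35.0
time: 14.05
ee_pos: [0.5412, -0.0485, 0.2987]
eef_rot: [0.567, 0.823, 0.0, 0.002]
ft_force: [2.9, -5.1, 7.0]
width: 0.012
grip_force: 35.0
```

```bash
python3 -m inch '[[0.05,0,0,0,0,0],[0.05,0,0,0,0,0],[0.05,0,0,0,0,0],[0.05,0,0,0,0,0],[0,0,0,0,0,0]]'
python3 - <<'E'
from h import *
for n in('scene','side'): snap(n,n+'2')
f=lambda i:cv2.resize(i,(400,320),interpolation=cv2.INTER_CUBIC)
a=load('scene2')['pixels'][140:220,220:320,::-1];b=load('side2')['pixels'][185:265,250:350,::-1]
cv2.imwrite('pics/crop2.png',np.hstack([f(a),f(b)]))
E
```

```text
time: 14.47
ee_pos: [0.5383, -0.0407, 0.2986]
eef_rot: [0.567, 0.823, 0.0, 0.002]
ft_force: [1.6, -3.6, 7.7]
width: 0.0117
grip_force: 35.0
```

View pics/crop2.png

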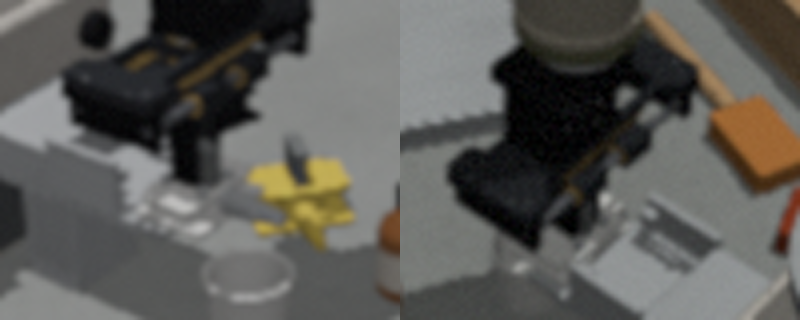

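The crop shows the socket empty of the nozzle, which hangs in the gripper in front of it. The robot has moved 71 mm, so the nozzle is clear. Next I lift it and measure the tray.

```bash
python3 -m inch '[[0,0,-0.04,0,0,0],[0,0,-0.06,0,0,0],[0,0,-0.08,0,0,0],[0,0,-0.1,0,0,0],[0,0,-0.1,0,0,0]]'
python3 -m inch '[[0,0,-0.2,0,0,0],[0,0,-0.2,0,0,0],[0,0,-0.3,0,0,0],[0,0,-0.3,0,0,0],[0,0,-0.2,0,0,0]]'
python3 - <<'E'
from h import *
f=lambda i:cv2.resize(i,(400,320),interpolation=cv2.INTER_CUBIC)
a=load('scene0')['pixels'][225:345,260:410,::-1];b=load('side0')['pixels'][155:235,205:305,::-1]
cv2.imwrite('pics/crop3.png',np.hstack([f(a),f(b)]))
E
```

```text
time: 14.98
ee_pos: [0.5378, -0.0402, 0.313]
eef_rot: [0.567, 0.824, 0.0, 0.001]
ft_force: [-0.4, 0.3, -2.9]
width: 0.0121
grip_force: 35.0
time: 15.4
ee_pos: [0.5377, -0.0399, 0.3626]
eef_rot: [0.567, 0.824, 0.001, 0.0]
ft_force: [1.1, 0.0, -3.3]
width: 0.0119
grip_force: 35.0
```

View pics/crop3.png

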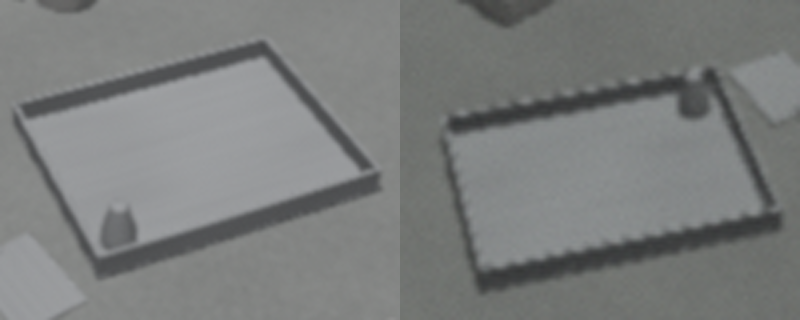

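The crop shows the tray rim corners and the spare tip: in the scene half at (15,110), (265,42), (380,175), (98,258) with the tip's base at (118,245); in the side half at (445,122), (712,72), (782,212), (480,270) with the tip at (692,115).

Run:
```python
from h import *
A=load('scene0');B=load('side0')
fa=lambda x,y:(260+x/2.6667,225+y/2.6667); fb=lambda x,y:(205+(x-400)/4,155+y/4)
a=np.array([plane(A,*fa(*p),.028)[:2] for p in [(98,258),(380,175),(265,42),(15,110)]])
b=np.array([plane(B,*fb(*p),.028)[:2] for p in [(712,72),(445,122),(480,270),(782,212)]])
for n,q in (('sc',a),('sd',b)): print(n,q.round(3).tolist(),q.mean(0).round(3),np.linalg.norm(np.roll(q,-1,0)-q,axis=1).round(3))
print('tip',plane(A,*fa(118,243),.008),plane(B,*fb(692,113),.008))
c=(a+b).mean(0)/2 if 0 else (a.mean(0)+b.mean(0))/2
s=r.read_state(); Rm=R.from_quat(s['eef_rot']).as_matrix(); print(c,((c-s['ee_pos'][:2])@Rm[:2,:2]).round(3)/.04,s['ee_pos'])
```

```text
sc [[0.721, 0.359], [0.464, 0.419], [0.421, 0.218], [0.68, 0.165]] [0.571 0.29 ] [0.264 0.206 0.264 0.198]
sd [[0.71, 0.347], [0.457, 0.402], [0.413, 0.208], [0.673, 0.147]] [0.563 0.276] [0.259 0.199 0.267 0.203]
tip [0.68660259 0.33914776 0.008     ] [0.67578075 0.3229613  0.008     ]
[0.56711922 0.282901  ] [7.275 3.575] [ 0.53769412 -0.03989417  0.36260113]
```

```bash
python3 -m inch '[[0.15,0.06,0,0,0,0],[0.35,0.15,0,0,0,0],[0.5,0.2,0,0,0,0],[0.5,0.2,0,0,0,0],[0.5,0.2,0,0,0,0]]'
python3 -m inch '[[0.5,0.2,0,0,0,0],[0.5,0.2,0,0,0,0],[0.5,0.2,0,0,0,0],[0.5,0.2,0,0,0,0],[0.5,0.2,0,0,0,0]]'
python3 -m inch '[[0.5,0.2,0,0,0,0],[0.5,0.2,0,0,0,0],[0.5,0.2,0,0,0,0],[0.5,0.2,0,0,0,0],[0.4,0.16,0,0,0,0]]'
python3 -m inch '[[0.25,0.12,0,0,0,0],[0.1,0.04,0,0,0,0],[0,0,0,0,0,0],[0,0,0,0,0,0],[0,0,0,0,0,0]]'
python3 - <<'E'
from h import *
W=snap('wrist','wrist3');snap('side','side3')
f=lambda i:cv2.resize(i,(400,300))
cv2.imwrite('pics/w3.png',np.hstack([f(W['pixels'][:,:,::-1]),f(load('side3')['pixels'][120:240,180:340,::-1])]))
E
```

```text
time: 15.82
ee_pos: [0.539, 0.0479, 0.3605]
eef_rot: [0.567, 0.824, 0.0, -0.0]
ft_force: [0.4, -0.7, -3.4]
width: 0.0118
grip_force: 35.0
time: 16.23
ee_pos: [0.5405, 0.1558, 0.3604]
eef_rot: [0.567, 0.824, -0.0, -0.0]
ft_force: [-0.7, -0.8, -1.9]
width: 0.012
grip_force: 35.0
time: 16.65
ee_pos: [0.5418, 0.26, 0.3603]
eef_rot: [0.566, 0.824, -0.0, -0.0]
ft_force: [-0.5, 1.1, -3.0]
width: 0.0119
grip_force: 35.0
time: 17.07
ee_pos: [0.5439, 0.2714, 0.3608]
eef_rot: [0.568, 0.823, -0.0, 0.0]
ft_force: [0.5, 0.9, -2.2]
width: 0.0117
grip_force: 35.0
```

View pics/w3.png

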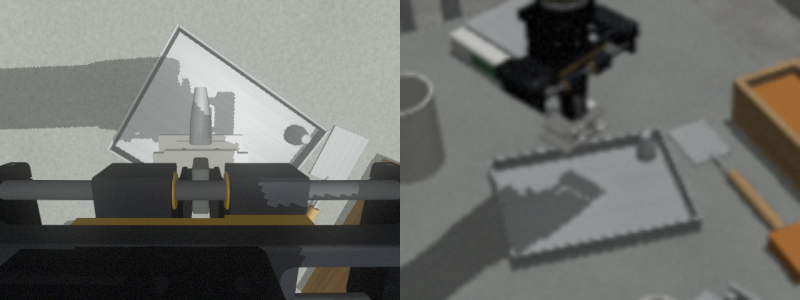

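The wrist half shows the nozzle held straight over the tray, with rim corners at (178,27), (322,127) and (113,148) and the spare tip at (298,135), well off to the right. I check the tray centre once more.

Run:
```python
from h import *
W=load('wrist3'); g=lambda x,y,z:plane(W,x*1.4,y*1.4,z)[:2].round(3)
p=[g(178,27,.028),g(322,127,.028),g(113,148,.028)];print(p,'tip',g(303,138,.03))
print('len',np.linalg.norm(p[0]-p[1]),np.linalg.norm(p[0]-p[2]),'centre',(p[1]+p[2])/2)
```

```text
[array([0.461, 0.407]), array([0.707, 0.357]), array([0.423, 0.215])] tip [0.686 0.332]
len 0.25102987869972765 0.19572429588581994 centre [0.565 0.286]
```

```bash
python3 -m inch '[[0,0,0.2,0,0,0],[0,0,0.4,0,0,0],[0,0,0.4,0,0,0],[0,0,0.4,0,0,0],[0,0,0.4,0,0,0]]'
python3 -m inch '[[0,0,0.4,0,0,0],[0,0,0.3,0,0,0],[0,0,0.3,0,0,0],[0,0,0.2,0,0,0],[0,0,0.1,0,0,0]]'
python3 -m inch '[[0,0,0.05,0,0,0],[0,0,0.05,0,0,0],[0,0,0,0,0,0],[0,0,0,0,0,0],[0,0,0,0,0,0]]'
```

```text
time: 17.58
ee_pos: [0.5434, 0.2724, 0.2875]
eef_rot: [0.567, 0.824, -0.0, -0.0]
ft_force: [-0.3, -0.0, -2.4]
width: 0.0119
grip_force: 35.0
time: 18.0
ee_pos: [0.5433, 0.2726, 0.2355]
eef_rot: [0.567, 0.824, -0.001, -0.0]
ft_force: [-0.7, 0.5, -3.1]
width: 0.0119
grip_force: 35.0
time: 18.42
ee_pos: [0.5437, 0.2729, 0.2333]
eef_rot: [0.567, 0.824, 0.0, 0.0]
ft_force: [0.5, 0.2, -2.4]
width: 0.0118
grip_force: 35.0
```

```bash
python3 -m inch '[[0,0,0.04,0,0,0],[0,0,0.05,0,0,0],[0,0,0.05,0,0,0],[0,0,0.05,0,0,0],[0,0,0.03,0,0,0]]'
python3 -m inch '[[0,0,0.02,0,0,0],[0,0,0.02,0,0,0],[0,0,0.02,0,0,0],[0,0,0.02,0,0,0],[0,0,0,0,0,0]]'
```

```text
time: 18.83
ee_pos: [0.5434, 0.2728, 0.2235]
eef_rot: [0.567, 0.824, -0.0, -0.0]
ft_force: [0.2, -0.3, -2.6]
width: 0.012
grip_force: 35.0
time: 19.25
ee_pos: [0.5435, 0.2728, 0.2206]
eef_rot: [0.567, 0.824, -0.0, -0.0]
ft_force: [0.2, 0.7, -1.5]
width: 0.0116
grip_force: 35.0
```

```bash
python3 -m inch '[[0,0,0.015,0,0,0],[0,0,0.015,0,0,0],[0,0,0.015,0,0,0],[0,0,0,0,0,0],[0,0,0,0,0,0]]'
```

```text
time: 19.67
ee_pos: [0.5436, 0.2728, 0.2194]
eef_rot: [0.567, 0.824, 0.0, -0.0]
ft_force: [-3.1, -1.2, 4.2]
width: 0.0115
grip_force: 35.0
```

It touches down with 4 N upward. I open the gripper partly and rise.

```bash
python3 -m inch '[[0,0,0,0,0,0],[0,0,0,0,0,0],[0,0,0,0,0,0],[0,0,0,0,0,0],[0,0,0,0,0,0]]' -1 4
python3 -m inch '[[0,0,0,0,0,0],[0,0,0,0,0,0],[0,0,0,0,0,0],[0,0,0,0,0,0],[0,0,0,0,0,0]]' 0
python3 -m inch '[[0,0,-0.1,0,0,0],[0,0,-0.2,0,0,0],[0,0,-0.4,0,0,0],[0,0,-0.5,0,0,0],[0,0,-0.5,0,0,0]]'
python3 -m inch '[[0,0,-0.5,0,0,0],[0,0,-0.5,0,0,0],[0,0,-0.5,0,0,0],[0,0,-0.2,0,0,0],[0,0,0,0,0,0]]'
python3 - <<'E'
from h import *
W=snap('wrist','wrist4');snap('side','side4')
f=lambda i:cv2.resize(i,(400,300))
cv2.imwrite('pics/w4.png',np.hstack([f(W['pixels'][:,:,::-1]),f(load('side4')['pixels'][120:240,180:340,::-1])]))
E
```

```text
time: 20.08
ee_pos: [0.5436, 0.2729, 0.2191]
eef_rot: [0.567, 0.824, 0.0, 0.0]
ft_force: [-0.6, -2.0, 4.2]
width: 0.0119
grip_force: 4.0
time: 20.5
ee_pos: [0.5434, 0.2729, 0.2188]
eef_rot: [0.567, 0.824, -0.0, -0.0]
ft_force: [0.2, -0.2, 1.0]
width: 0.0373
grip_force: 0.0
time: 20.92
ee_pos: [0.5434, 0.2727, 0.2883]
eef_rot: [0.567, 0.824, -0.0, -0.0]
ft_force: [0.3, 0.4, -0.1]
width: 0.0434
grip_force: 0.0
time: 21.33
ee_pos: [0.544, 0.2729, 0.3576]
eef_rot: [0.567, 0.824, 0.002, 0.001]
ft_force: [-0.2, 0.3, 0.2]
width: 0.0435
grip_force: 0.0
```

View pics/w4.png

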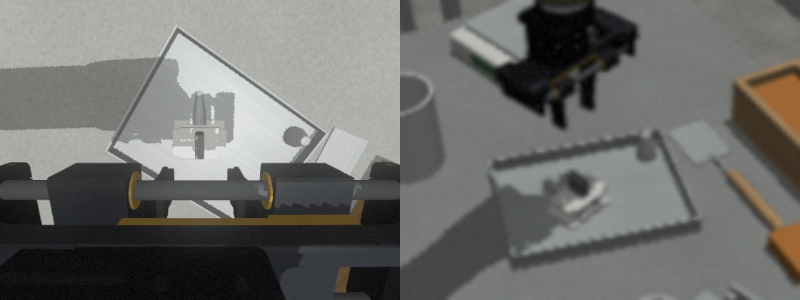

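The nozzle stands level in the tray at (200,135) in the wrist half and (577,195) in the side half. The spare tip is untouched and the gripper is clear.

```bash
python3 -c "
from bench import job
print(job.close_job())"
```

```text
the job is handed in; nothing more can be done
None
```

The nozzle was slid out of its socket with the paddle held down and now stands released on its foot in the rinse tray; the job is handed in, and no verdict came back.

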